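Peel the top tray off the stack and show it over the light panel

TASK

Lift the loose cover off the tray dish by its knob and set it down gently, right way up, on free bench beside the dish. Then peel the top tray off the clinging stack by the lug at its corner: tilt it up by that corner, the opposite corner still lying on the stack, and only then lift the whole tray away. Finish holding the tray in the gripper, open side up and roughly level, clear in the air over the middle of the light panel, about 10 to 25 cm above the bench; do not put it down or let go, and leave everything else where it stands.

Things in the scene. Friction and masses are not known exactly. Their poses are not given: they have to be found in the camera images.
- dish: grey rectangular dish fixed to the bench, 146 (x) x 116 (y) mm, walls 5 mm thick and 32 mm high, holding a stack of nested white trays whose uppermost rim lies 35 mm above the bench (the loose top tray's rim is on that). Origin under its centre on the bench; x is its long side, z up.
- cover_knob (a point): middle of the round knob (28 mm diameter, 24 mm tall) on top of the dish's loose grey cover, an upside-down box 146 (x) x 116 (y) x 56 mm, 0.2 to 0.4 kg. This point is on the cover's axis, 80 mm above its lower edge, 24 mm above its flat top. At the start the cover stands on the dish's rim, lower edge 32 mm above the bench, and hides the top tray. Axes as the dish's.
- cover_foot (a point): the centre of the cover's lower edge (80 mm below the knob's middle); its height over the bench is 0 when the cover stands on the bench.
- tray_centre (a point): centre of the loose top tray, white, about 0.07 kg: rim 120 (x) x 90 (y) x 3 mm, basin 92 x 62 mm reaching 18 mm below the rim, axes as the dish's. This point is 10.5 mm above the basin's underside. Its rim lies on the rim of the tray below and clings at four corners: small pads, sprung onto the rim's long edges 40 mm either side of the middle, each resist with 3 to 5 N until that part is 8 mm up, then let go.
- tray_lug (a point): grip point of the tray's only lug, an upright blade on the rim corner at -x, +y: 24 mm long (along the tray's x turned by -45 degrees), 10 mm thick (along x turned by +45 degrees), 40 mm tall above the rim. 11 mm below the lug's top, 29 mm above the rim, at (-46, +31, +39.5) mm from tray_centre. With the cover off, nothing else in the dish stands over 45 mm high.
- lug_corner (a point): underside of the tray's rim at the corner with the lug, at (-58, +43, +7.5) mm from tray_centre.
- far_corner (a point): underside of the tray's rim at the diagonally opposite corner, at (+58, -43, +7.5) mm from tray_centre.
- panel_top (a point): centre of the top of the flat light panel fixed on the bench, 165 (x) x 125 (y) mm, 12 mm high: a white lit area in a grey frame.
- tube_rack: bystander, not to be disturbed: white tube rack with capped tubes, 52 x 150 x 80 mm, far middle. Origin under its centre.
- reagent_a: bystander, not to be disturbed: white reagent bottle with a cap, 54 mm wide, 100 mm tall. Origin under its centre.
- reagent_b: bystander, not to be disturbed: amber jar, 48 mm wide, 95 mm tall. Origin under its centre.
- sample_cup: bystander, not to be disturbed: small open white cup, 52 mm wide, 50 mm tall. Origin under its centre.
- tip_box: bystander, not to be disturbed: pipette tip box, 120 x 85 x 62 mm. Origin under its centre.
- mouse: bystander, not to be disturbed: black computer mouse, 105 x 60 x 33 mm. Origin under its centre.
- marker: bystander, not to be disturbed: white marker pen with a black cap, lying, 130 mm long along its x axis, 15 mm thick. Origin under its centre.
Not all that is in view belongs to the job. What is shaped like the part that bears cover_knob but red or yellow is not meant.

How it is judged:
By the outcome, as a careful person would: the job done as asked, in the order asked, and still so for the second after the job is handed in, while the arm keeps its last pose, push and grip.
It also fails if it takes over 64 s, if anything falls off the work surface, if the arm or the gripper's body presses on something with over 40 N, if the wrist force passes 120 N, or if a joint passes its speed limit or range.

ROBOT

A 6-joint arm with a two-finger parallel gripper is mounted at the origin on the work surface. World frame = base frame: x ahead of the robot, y to its left, z up, the work surface at z = 0. Lengths are in m, angles in rad, forces in N, time in s.
With the tool pointing down it reaches from about 0.375 to 0.925 m from the base axis. Payload 5.7 kg.
Tool frame: the origin (TCP) lies at the very end of the fingers, on their centre line; the grasp point (between the pads) lies 19 mm behind it (bot.hold_point_z is the distance from the TCP to the grasp point, in m); z points along the fingers, y is the direction in which the jaws open and shut (so a half turn about z gives the same grasp; the last joint's range is limited). The gripper opens to 88 mm and grips with 3 to 60 N. Pads are 20 mm wide; open, the fingers measure 115 mm over their backs; the gripper's body (75 mm by 178 mm) begins 61 mm behind the grasp point.
Start: joints at [-1.289, 0.359, 1.51, -0, 1.272, -0.115], TCP at [0.232, -0.553, 0.223] pointing down, gripper open.
Joint ranges: [-2.97, 2.97], [-1.01, 2.36], [0.21, 2.38], [-0.96, 4.11], [0.2, 2.71], [-2.98, 2.98]. Speed limits (rad/s): [2.39, 2.39, 3.14, 3.14, 3.14, 3.14].

INTERFACE

Orientations are given as a rotation vector (axis times angle).
In Python, from plant import bot, claw, solver, cams, get_t, get_q, get_joint_vel, get_tau, get_position, get_tool_rot, get_ft_force, get_wrist_torque, get_width gives the robot as it stands. Calls block until the motion is done:
- bot.move_ptp(position, orientation): joint-space move of the TCP to a pose.
- bot.movel(position, rotation=None, vel=0.15): straight line of the TCP; rotation=None keeps the orientation; vel is the mean speed in m/s.
- bot.set_joints(angles): joint-space move.
- claw.let_go() and claw.gripper_close(squeeze=None): open the fingers fully, or close them until they stop; squeeze is the grip in N (None keeps the last).
- bot.dwell(seconds).
- solver.solve_ik(position, orientation): joint angles nearest the present ones, or None.
- cams.camera(name): name is "scene" or "side" or "wrist"; returns the picture (480x640x3 uint8, red, green, blue); there is no depth.
- cams.get_calibration(name): a dict with "fx", "fy", "cx", "cy" (pixels), "origin" and "rotation" of the camera in the world. Camera axes: x right, y up, looking along -z (the intrinsics and any distortion apply to the point x, -y, -z); pixel columns grow to the right and rows downward; lengths in m; the calibration is good to about 2 mm. A picture is of the moment at which its call begins: read the wrist's pose just before it. get_calibration takes no time and is no camera call; for the wrist camera it gives the pose at the moment of the call.
A pose or a line that the arm cannot do raises bot.PlanningError and nothing moves.
- bot.job_done(): hands the job in, once; it reports no verdict.
Readings, each from a call of its own:
- get_t(): time.
- get_q(): joint angles.
- get_joint_vel(): joint speeds.
- get_tau(): joint torques, N m.
- get_position(): TCP position.
- get_tool_rot(): TCP orientation.
- get_ft_force(): force on the tool from outside, world axes, zero at the start.
- get_wrist_torque(): the same for the moment, N m.
- get_width(): opening from 0.0 (shut) to 1.0 (fully open).
Only numpy, scipy, OpenCV 4.12 (cv2) and the standard library are available. Lean on these libraries where they do the work, as an engineer would, in place of code of your own. Each camera call takes 0.05 s, during which the arm holds its last target. There are 200 camera calls.

## Working session

There is one attempt and no reset: what is moved stays moved. The work goes in short steps, each a Python script; the robot and the scene stay as the last script left them, time stands still between calls to the robot, and variables do not carry over. Pictures are saved under pics/ and viewed, about 8 in all and at most 12, crops included, and the job is handed in when it is done.

```bash
ls; mkdir -p pics
python3 - <<'E'
from plant import *
import cv2,numpy as np
for n in ["scene","side"]:
    im=cams.camera(n); cv2.imwrite(f"pics/{n}0.png",im[:,:,::-1])
    print(n,cams.get_calibration(n))
print(get_t(),bot.hold_point_z)
E
```

```text
pics
scene {'fx': 461.5615894888955, 'fy': 461.5615894888955, 'cx': 320.7407463576466, 'cy': 241.4182709891703, 'origin': array([ 1.27269262, -0.15618308,  1.2504904 ]), 'rotation': array([0.46664789, 0.40751127, 1.44715667])}
side {'fx': 582.9535710307675, 'fy': 582.9535710307675, 'cx': 324.6360452257703, 'cy': 245.7225768118667, 'origin': array([0.45995605, 1.13842512, 1.00883936]), 'rotation': array([ 0.05952573, -1.38624943, -2.76933569])}
0.1 0.0187
```

View pics/scene0.png

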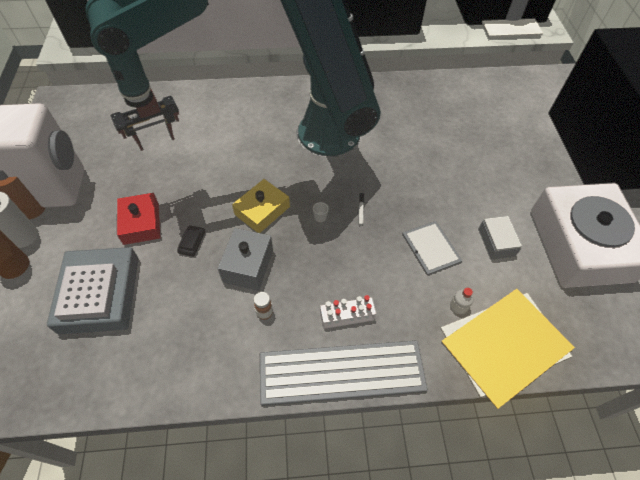

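View pics/side0.png

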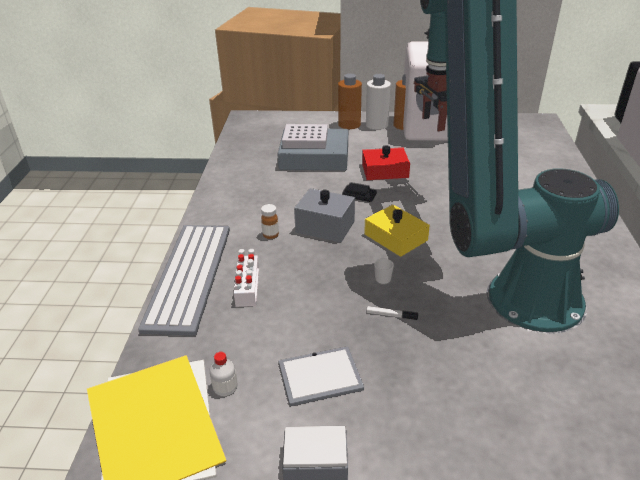

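Scene view: the grey cover is at about (246,260) with its knob at (244,246). The side view puts the knob at (325,197). Lookalikes are the red cover (138,218) and the yellow one (262,205), both with dark knobs, and the grey tip-box instrument at (93,288). I choose the grey one. The light panel is at scene (431,247), side (320,376).

```bash
cat > h.py <<'E'
from plant import *
import cv2,numpy as np
from scipy.spatial.transform import Rotation as R
def ray(c,u,v):
    d=np.array([(u-c['cx'])/c['fx'],-(v-c['cy'])/c['fy'],-1.]); return np.array(c['origin']),R.from_rotvec(c['rotation']).apply(d/np.linalg.norm(d))
def plane(c,u,v,z):
    o,d=ray(c,u,v); return o+d*(z-o[2])/d[2]
def tri(*l):
    A=np.zeros((3,3));b=np.zeros(3);rs=[ray(*a) for a in l]
    for o,d in rs:
        P=np.eye(3)-np.outer(d,d);A+=P;b+=P@o
    p=np.linalg.solve(A,b); return p,[np.linalg.norm((np.eye(3)-np.outer(d,d))@(p-o))for o,d in rs]
def proj(c,p):
    q=R.from_rotvec(c['rotation']).inv().apply(np.asarray(p)-c['origin']); return np.array([c['cx']-c['fx']*q[0]/q[2],c['cy']+c['fy']*q[1]/q[2]])
def blob(m,seed):
    n,l,s,ce=cv2.connectedComponentsWithStats(m.astype(np.uint8)); i=min(range(1,n),key=lambda i:np.hypot(*(ce[i]-seed))+(1e3 if s[i,4]<20 else 0)); return l==i,ce[i],s[i]
def down(yaw): # tool down, tool y axis at angle yaw+90 in world
    return (R.from_euler('z',yaw)*R.from_rotvec([np.pi,0,0])).as_rotvec()
E
python3 - <<'E'
from h import *
S=cams.get_calibration('scene');D=cams.get_calibration('side')
a=cv2.imread('pics/scene0.png');b=cv2.imread('pics/side0.png')
ga=a.max(2);gb=b.max(2)
_,ka,sa=blob(ga<50,(244,246));_,kb,sb=blob(gb<50,(325,197));print('knob',ka,sa,kb,sb)
print(tri((S,*ka),(D,*kb)), plane(S,*ka,.112),plane(D,*kb,.112))
for nm,im,c,s in(('scene',a,S,(431,247)),('side',b,D,(320,376))):
    g=im.min(2); m,ce,st=blob(g>185,s)
    r=cv2.minAreaRect(np.argwhere(m)[:,::-1].astype(np.float32)); 
    cn,_=cv2.findContours(m.astype(np.uint8),0,2);q=cv2.approxPolyDP(max(cn,key=len),6,True)[:,0]
    P=np.array([plane(c,*x,.012) for x in q]);print(nm,'panel',ce,st,q.tolist(),P.round(4).tolist(),P.mean(0))
def crop(im,x,y,w,h,k=4): return cv2.resize(im[y:y+h,x:x+w],None,fx=k,fy=k,interpolation=cv2.INTER_CUBIC)
cv2.imwrite('pics/c1.png',np.hstack([crop(a,200,220,100,90),crop(b,275,175,100,90)]))
E
```

```text
knob [244.33333333 250.        ] [241 247   7   6  24] [324.42857143 196.0952381 ] [321 191   8  12  84]
(array([ 0.55891529, -0.30303163,  0.10552081]), [np.float64(0.0043493557506225), np.float64(0.004349355750622606)]) [ 0.56766248 -0.30028682  0.112     ] [ 0.55513886 -0.29792651  0.112     ]
scene panel [431.90619902 246.37194127] [ 408  224   50   46 1226] [[434, 224], [408, 233], [429, 269], [457, 258]] [[0.4529, 0.3033, 0.012], [0.4814, 0.2117, 0.012], [0.6173, 0.2516, 0.012], [0.5853, 0.3474, 0.012]] [0.53422765 0.27850552 0.012     ]
side panel [319.71843854 373.31686047] [ 284  350   75   48 2408] [[345, 350], [284, 362], [293, 397], [358, 383]] [[0.4804, 0.207, 0.012], [0.6168, 0.2494, 0.012], [0.5867, 0.346, 0.012], [0.4495, 0.3022, 0.012]] [0.53336134 0.27612658 0.012     ]
```

View pics/c1.png

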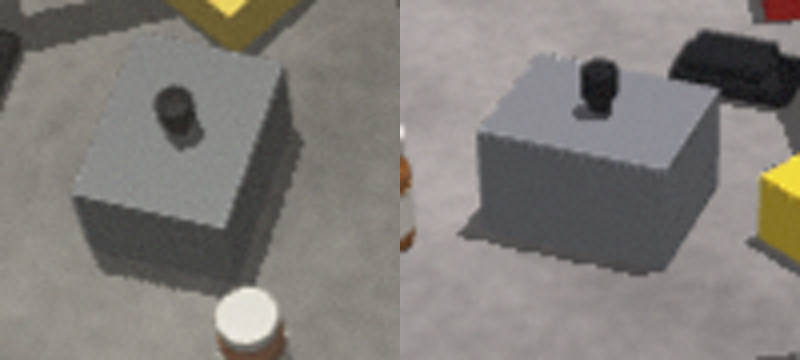

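The crop shows a plain grey cover with a black knob, so the choice is right. Knob centre is at scene (243.9,247) and side (325,196.7). Next come the pose, the obstacle positions and a spot to set the cover down.

Run:
```python
from h import *
np.set_printoptions(precision=4,suppress=True)
S=cams.get_calibration('scene');D=cams.get_calibration('side')
print(tri((S,243.9,247),(D,325,196.7)),plane(S,243.9,247,.112),plane(D,325,196.7,.112))
cs=[(235,230),(271.2,237),(256.2,276.7),(218.7,268.7)];cd=[(342,217.5),(295,208),(310,188.7),(355,197.5)]
for c,q in((S,cs),(D,cd)):
    P=np.array([plane(c,*x,.088) for x in q]);print(P[:,:2].tolist(),P.mean(0))
    for i in range(4):
        e=P[(i+1)%4]-P[i];print(np.linalg.norm(e),np.degrees(np.arctan2(e[1],e[0]))%180)
for n,(u,v),z in [('jar',(263,299),.095),('rackL',(322,326),0),('rackR',(376,322),0),('rackback',(321,305),.06),('cup',(320,212),.03),('mouse',(192,240),.02),('mk1',(363,194),.01),('mk2',(361,224),.01),('ylw',(262,230),0),('ylwR',(288,215),.0),('rb a',(464,303),.05),('gap',(330,262),0)]: print(n,plane(S,u,v,z)[:2])
```

```text
(array([ 0.554 , -0.3023,  0.107 ]), [np.float64(0.0002541288976878469), np.float64(0.00025412889768800515)]) [ 0.5574 -0.3016  0.112 ] [ 0.5533 -0.2947  0.112 ]
[[0.4797777293480955, -0.33158787355672104], [0.5132000922077301, -0.22346611595729385], [0.6442828190253146, -0.2695412432757536], [0.6100979182043634, -0.3761184664640186]] [ 0.5618 -0.3002  0.088 ]
0.11316964613141801 72.82268856041297
0.13894458833414766 160.6336006176898
0.11192547496731707 72.21623158638172
0.13771828247625223 161.13462966027157
[[0.5017112924447924, -0.2245470572881314], [0.6390715526150108, -0.26879166803432897], [0.6039008525165452, -0.3771512462719244], [0.4667201055655337, -0.3315448672992567]] [ 0.5529 -0.3005  0.088 ]
0.14431017515793068 162.14592113999197
0.11392443259128297 72.01791814945535
0.14456313201171328 161.61037281538378
0.11257404010870388 71.89085091737226
jar [ 0.7187 -0.251 ]
rackL [ 0.7716 -0.0916]
rackR [0.7717 0.0652]
rackback [ 0.7331 -0.0921]
cup [ 0.3901 -0.0657]
mouse [ 0.4613 -0.4759]
mk1 [0.311  0.0884]
mk2 [0.4337 0.0653]
ylw [ 0.4263 -0.2576]
ylwR [ 0.3727 -0.1706]
rb a [0.7543 0.3158]
gap [ 0.5625 -0.0485]
```

Run:
```python
from h import *
np.set_printoptions(precision=4,suppress=True)
K=np.array([.556,-.299]); 
print('start rot',R.from_rotvec(get_tool_rot()).as_matrix())
for y in (116.9,-63.1):
    for p in ([*K,.28],[*K,.0933],[.575,-.05,.0613],[.534,.277,.2]): print(y,p,solver.solve_ik(np.array(p),down(np.radians(y))))
best=min((116.9,-63.1),key=lambda y:(lambda q:9 if q is None else abs(q[5]))(solver.solve_ik(np.array([*K,.28]),down(np.radians(y)))))
bot.move_ptp(np.array([*K,.25]),down(np.radians(best)));print(best,get_t(),get_position())
c=cams.get_calibration('wrist');im=cams.camera('wrist');cv2.imwrite('pics/w1.png',im[:,:,::-1])
print(c,'knob exp',proj(c,[*K,.112]))
```

```text
start rot [[ 0.9223  0.3865 -0.0005]
 [ 0.3865 -0.9223  0.0016]
 [ 0.0002 -0.0016 -1.    ]]
116.9 [np.float64(0.556), np.float64(-0.299), 0.28] [-0.6028  0.3613  1.3621  0.      1.4182 -1.0723]
116.9 [np.float64(0.556), np.float64(-0.299), 0.0933] [-0.6028  0.5352  1.5704  0.      1.036  -1.0723]
116.9 [0.575, -0.05, 0.0613] [-0.2064  0.5149  1.7205  0.      0.9062 -0.6759]
116.9 [0.534, 0.277, 0.2] [ 0.3637  0.3816  1.5344 -0.      1.2256 -0.1058]
-63.1 [np.float64(0.556), np.float64(-0.299), 0.28] [-0.6028  0.3613  1.3621  0.      1.4182  2.0693]
-63.1 [np.float64(0.556), np.float64(-0.299), 0.0933] [-0.6028  0.5352  1.5704  0.      1.036   2.0693]
-63.1 [0.575, -0.05, 0.0613] [-0.2064  0.5149  1.7205  0.      0.9062  2.4657]
-63.1 [0.534, 0.277, 0.2] None
116.9 1.625 [ 0.5554 -0.2998  0.2499]
{'fx': 349.20984135224825, 'fy': 349.20984135224825, 'cx': 321.1558934276767, 'cy': 236.3765729499527, 'origin': array([ 0.5198, -0.2287,  0.4118]), 'rotation': array([-0.2896, -0.0674,  0.4648])} knob exp [322.3582 223.5334]
```

View pics/w1.png

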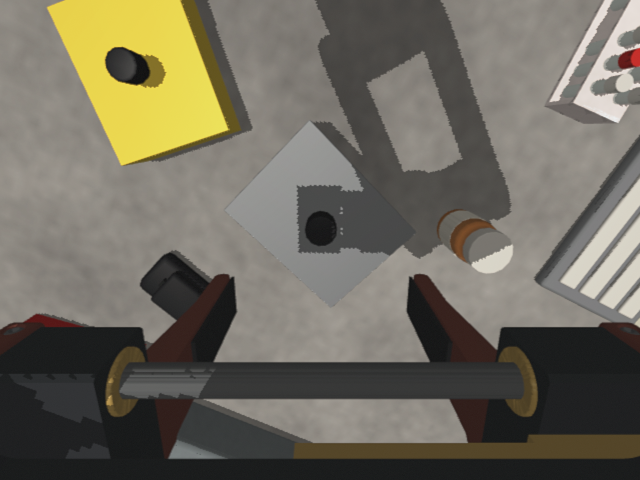

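Wrist view: the knob is at about (321,228), and the cover's top corners are at (312,122), (415,231), (332,306) and (225,211). I refine from those, then grasp, lift and set the cover down.

Run:
```python
from h import *
np.set_printoptions(precision=4,suppress=True)
c=cams.get_calibration('wrist')
im=cv2.imread('pics/w1.png');m,ce,st=blob(im.max(2)<35,(321,228));print(ce,st)
P=np.array([plane(c,*q,.088) for q in [(312,122),(415,231),(332,306),(225,211)]])
print(P,P.mean(0),[np.linalg.norm(P[i]-P[i-1]) for i in range(4)],[np.degrees(np.arctan2(*(P[i]-P[i-1])[1::-1]))%180 for i in range(4)])
k=plane(c,*ce,.112);print('knob',k)
S=cams.get_calibration('scene');D=cams.get_calibration('side')
print(tri((S,243.9,247),(D,325,196.7),(c,*ce)))
K=(P.mean(0)[:2]+k[:2])/2;print(K)
if np.linalg.norm(P.mean(0)[:2]-k[:2])<.006:
    rot=down(np.radians(116.9))
    bot.movel(np.array([*K,.0945]),rot,vel=.12)
    print('pos',get_position(),get_ft_force())
    claw.gripper_close(40);print('w',get_width(),get_t(),get_position(),get_ft_force())
    if get_width()>.2:
        bot.movel(np.array([*K,.20]),vel=.1);print('w',get_width(),get_t(),get_ft_force())
        cv2.imwrite('pics/s1.png',cams.camera('side')[:,:,::-1])
```

```text
[320.1735 227.9938] [306 211  30  35 807]
[[ 0.5089 -0.2264  0.088 ]
 [ 0.6419 -0.2712  0.088 ]
 [ 0.6074 -0.3787  0.088 ]
 [ 0.4708 -0.3355  0.088 ]] [ 0.5572 -0.303   0.088 ] [np.float64(0.11553293449098839), np.float64(0.14031291571731344), np.float64(0.1129812564445829), np.float64(0.14321476082746207)] [np.float64(70.77812359759737), np.float64(161.40367054044196), np.float64(72.22406739588182), np.float64(162.4264507547716)]
knob [ 0.556  -0.3037  0.112 ]
(array([ 0.555 , -0.3033,  0.1075]), [np.float64(0.0011932395233268998), np.float64(0.0013533504425752442), np.float64(0.0021756909091915997)])
[ 0.5566 -0.3033]
pos [ 0.5572 -0.3037  0.0953] [ 0.8766 -0.6705  0.4343]
w 0.3103174406082472 4.0833 [ 0.5566 -0.3033  0.0945] [-0.2103 -0.7846  0.0837]
w 0.313281522617842 5.2917 [ 0.2897  0.365  -2.6974]
```

The grip is good: width is 27 mm and the load is 2.7 N, about 0.275 kg. Now I carry the cover over and lower it slowly until it touches.

Run:
```python
from h import *
np.set_printoptions(precision=4,suppress=True)
T=np.array([.575,-.05]);
bot.movel(np.array([*T,.20]),vel=.18)
f0=get_ft_force()
bot.movel(np.array([*T,.070]),vel=.12); print('t',get_t(),get_ft_force(),f0)
z=.066
while z>.057:
    bot.movel(np.array([*T,z]),vel=.03); f=get_ft_force()
    print(round(z,4),f[2],get_position()[2])
    if f[2]-f0[2]>1.8: break
    z-=.0012
claw.let_go();bot.dwell(.2);print(get_ft_force(),get_t())
bot.movel(np.array([*T,.16]),vel=.15)
bot.move_ptp(np.array([.545,-.31,.26]),down(np.radians(116.9)))
c=cams.get_calibration('wrist');im=cams.camera('wrist');cv2.imwrite('pics/w2.png',im[:,:,::-1])
np.save('cw2.npy',np.r_[c['origin'],c['rotation']])
s=cams.camera('scene');d=cams.camera('side')
cv2.imwrite('pics/sd2.png',s[:,:,::-1]);cv2.imwrite('pics/side2.png',d[:,:,::-1])
cv2.imwrite('pics/m2.png',np.hstack([cv2.resize(s[200:330,200:360],None,fx=2.5,fy=2.5,interpolation=2),cv2.resize(d[150:280,220:380],None,fx=2.5,fy=2.5,interpolation=2)])[:,:,::-1])
print(get_t())
```

```text
t 8.1333 [ 0.4115  0.1595 -2.0387] [-0.759   1.0575 -1.8527]
0.066 -2.319892463647353 0.06615230964923231
0.0648 -2.884567126016762 0.06479813980049579
0.0636 -1.868387173008425 0.06349697453788829
0.0624 -1.1816835986332621 0.062445589452630734
0.0612 8.557338236647574 0.06238968102360137
[-0.6244  0.8232  0.7404] 10.65
12.6917
```

View pics/w2.png

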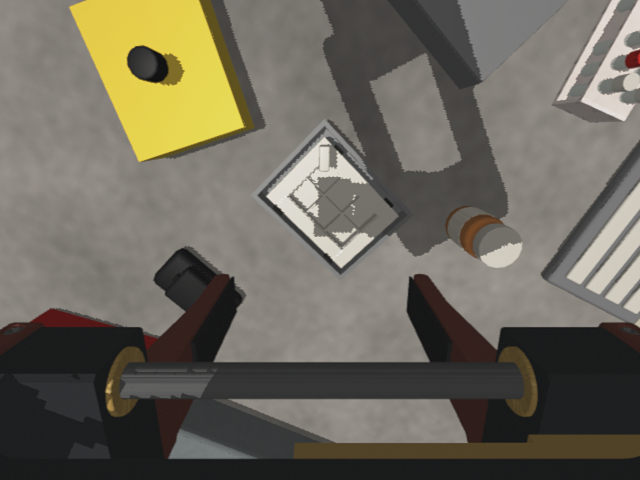

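View pics/m2.png

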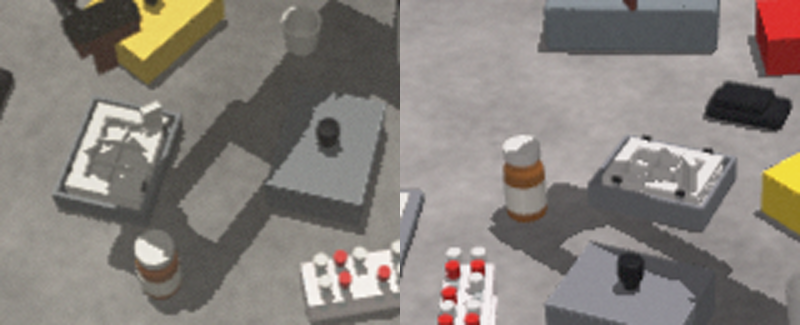

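The cover now stands on the bench, right way up. The wrist view shows the lug at about (325,155), near dish corner (327,121), and the blade runs along the image vertical as expected. That makes the dish yaw about -18°. Next I measure the lug against its predicted position with one close crop.

Run:
```python
from h import *
np.set_printoptions(precision=4,suppress=True)
c=cams.get_calibration('wrist');S=cams.get_calibration('scene');D=cams.get_calibration('side')
P=np.array([plane(c,*q,.032) for q in [(328,121),(409,215),(341,274),(258,193)]])
print('dish',P.mean(0),[np.linalg.norm(P[i]-P[i-1]) for i in range(4)],[np.degrees(np.arctan2(*(P[i]-P[i-1])[1::-1]))%180 for i in range(4)])
C=P.mean(0)[:2]
L=np.r_[C+R.from_euler('z',-18.1,degrees=True).apply([-.046,.031,0])[:2],.078]
print('L',L,proj(c,L),proj(S,L),proj(D,L))
bl=R.from_euler('z',-63.1,degrees=True).apply([.012,0,0]);jw=R.from_euler('z',26.9,degrees=True).apply([.005,0,0])
def draw(im,cal,x,y,w,h,k):
    o=cv2.resize(im[y:y+h,x:x+w],None,fx=k,fy=k,interpolation=2)
    for z in(.078,.038):
        q=np.array([(proj(cal,np.r_[L[:2],z]+a*bl+b*jw)-[x-.5,y-.5])*k for a,b in((1,1),(1,-1),(-1,-1),(-1,1))]).astype(int)
        cv2.polylines(o,[q],True,(0,0,255) if z>.05 else (0,200,0),1)
    return o
a=draw(cv2.imread('pics/w2.png'),c,280,110,80,80,5);b=draw(cv2.imread('pics/side2.png'),D,295,195,80,80,5)
cv2.imwrite('pics/c3.png',np.hstack([a,b]))
```

```text
dish [ 0.5579 -0.3005  0.032 ] [np.float64(0.10952982805773206), np.float64(0.13813669772662895), np.float64(0.10562158649410897), np.float64(0.13639144523162447)] [np.float64(71.50682171289178), np.float64(159.40560457714415), np.float64(70.60783430883083), np.float64(161.02643777850346)]
L [ 0.5238 -0.2568  0.078 ] [325.931  156.8796] [260.4072 242.472 ] [334.6806 213.9572]
```

View pics/c3.png

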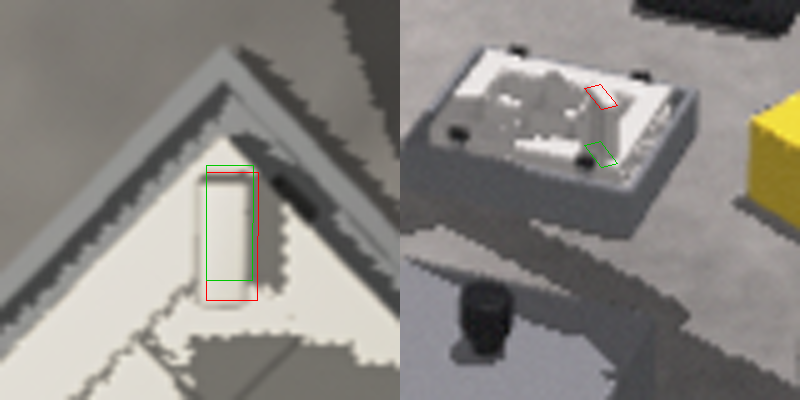

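The drawn lug outline is within about 1.5 px of the real one. I correct by that, grasp the lug, then tilt the tray in steps about the far corner.

Run:
```python
from h import *
np.set_printoptions(precision=4,suppress=True)
c=cams.get_calibration('wrist')
L=plane(c,324.6,157.9,.078)[:2]; Z=R.from_euler('z',-18.1,degrees=True)
F=np.r_[L-Z.apply([-.046,.031,0])[:2]+Z.apply([.058,-.043,0])[:2],.035]
print('L',L,'F',F)
rot=down(np.radians(116.9));zg=.0495
bot.move_ptp(np.array([*L,.15]),rot);bot.movel(np.array([*L,.085]),vel=.15);bot.movel(np.array([*L,zg]),vel=.06)
print(get_position(),get_ft_force());claw.gripper_close(60);print('w',get_width()*88,get_t(),get_position(),get_ft_force())
a=Z.apply([2**-.5,2**-.5,0]); p0=np.r_[L,zg]
if 6<get_width()*88<14:
    for d in np.arange(1,12.1,1):
        r=R.from_rotvec(np.radians(d)*a)
        bot.movel(F+r.apply(p0-F),(r*R.from_rotvec(rot)).as_rotvec(),vel=.02)
        print(d,get_ft_force(),get_width()*88)
    np.savez('st.npz',F=F,p0=p0,a=a,rot=rot,d=d)
s=cams.camera('scene');v=cams.camera('side');print(get_t())
cv2.imwrite('pics/m4.png',np.hstack([cv2.resize(s[215:295,215:295],None,fx=5,fy=5,interpolation=2),cv2.resize(v[190:270,285:365],None,fx=5,fy=5,interpolation=2)])[:,:,::-1])
```

```text
L [ 0.5231 -0.2582] F [ 0.5989 -0.3609  0.035 ]
[ 0.5231 -0.2582  0.0494] [-0.1273 -0.5096  0.0425]
w 9.862002219547934 15.75 [ 0.5226 -0.2581  0.0495] [-2.8995 -0.4082  1.3992]
1.0 [-3.2223  1.8707  1.7322] 9.745596403528191
2.0 [-3.4181  0.6569  0.3501] 9.82845387676189
3.0 [-4.4687  0.8272  0.0107] 9.67034850618699
4.0 [-2.1874  3.7539  0.1215] 9.494183903520824
5.0 [-2.5953  5.4993  1.5361] 9.493536607150858
6.0 [ 0.572   4.7462 -0.3199] 9.577125777073753
7.0 [ 0.1051  4.1228 -0.109 ] 9.688893390257812
8.0 [0.418  4.0685 0.096 ] 9.67473831826453
9.0 [0.0991 4.4461 0.3177] 9.885870948524378
10.0 [0.5211 4.9706 0.515 ] 9.81334608565016
11.0 [-0.426   6.1019  1.3023] 9.97148204210131
12.0 [0.1506 5.6064 0.9641] 9.592739824002305
18.95
```

View pics/m4.png

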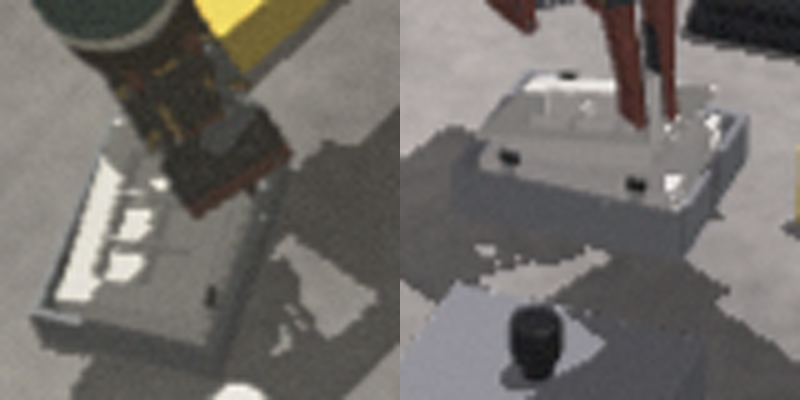

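The force readings are smaller than the pads should give, so I need to know whether the tray really rose. I'll check by drawing the predicted flat and tilted rims over fresh pictures.

Run:
```python
from h import *
np.set_printoptions(precision=4,suppress=True)
st=np.load('st.npz');F,p0,a,d=st['F'],st['p0'],st['a'],float(st['d'])
print(get_position(),F+R.from_rotvec(np.radians(d)*a).apply(p0-F),get_ft_force(),get_wrist_torque())
Z=R.from_euler('z',-18.1,degrees=True)
C=F-Z.apply([.058,-.043,0])
rim=[C+Z.apply([x,y,.003]) for x,y in((-.06,.045),(.06,.045),(.06,-.045),(-.06,-.045))]
rt=[F+R.from_rotvec(np.radians(d)*a).apply(p-F) for p in rim]
def draw(n,x,y,w,h,k):
    cal=cams.get_calibration(n);im=cams.camera(n)[:,:,::-1];raw=cv2.resize(im[y:y+h,x:x+w],None,fx=k,fy=k,interpolation=2);o=raw.copy()
    for P,col in((rim,(0,200,0)),(rt,(0,0,255))):
        cv2.polylines(o,[np.array([(proj(cal,p)-[x-.5,y-.5])*k for p in P]).astype(int)],True,col,1)
    return raw,o
ra,oa=draw('side',285,190,80,60,5);rb,ob=draw('wrist',240,100,160,120,2.5)
cv2.imwrite('pics/m5.png',np.vstack([np.hstack([ra,oa]),np.hstack([rb,ob])]))
```

```text
[ 0.5257 -0.2631  0.0753] [ 0.5257 -0.2634  0.0754] [0.2658 4.2618 0.9334] [ 0.8834 -0.2786  0.2124]
```

View pics/m5.png

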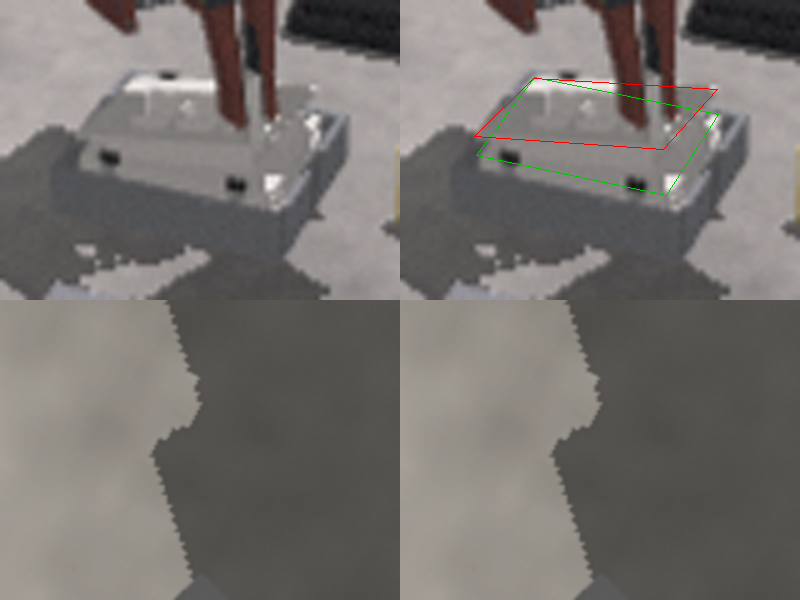

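Picture: the tray's front edge runs (80,138) to (265,150) and its right corner is at (312,88). Both match the red (12° tilted) outline, the far corner still coincides with the stack at (130,80), and the lug is between the fingers. So the peel worked and the pads at the lug end have let go. Now I lift, level the tray and carry it to the panel.

Run:
```python
from h import *
np.set_printoptions(precision=4,suppress=True)
st=np.load('st.npz');rot=st['rot'];p=get_position()
Z=R.from_euler('z',-18.1,degrees=True);L=st['p0'][:2]
bot.movel(p+[0,0,.03],vel=.03);print(get_ft_force(),get_width()*88)
bot.movel(p+[0,0,.08],vel=.08);print(get_ft_force(),get_width()*88)
bot.movel(np.array([*L,.192]),rot,vel=.05);print(get_ft_force(),get_width()*88,get_t())
T=np.array([.534,.277])+Z.apply([-.046,.031,0])[:2]
bot.movel(np.array([*T,.192]),vel=.15);bot.dwell(.5);print(get_position(),get_ft_force(),get_width()*88,get_t())
C=np.array([.534,.277,.17]);rim=[C+Z.apply([x,y,.0105]) for x,y in((-.06,.045),(.06,.045),(.06,-.045),(-.06,-.045))]
def draw(n,x,y,w,h,k):
    cal=cams.get_calibration(n);im=cams.camera(n)[:,:,::-1];cv2.imwrite(f'pics/{n}6.png',im)
    raw=cv2.resize(im[y:y+h,x:x+w],None,fx=k,fy=k,interpolation=2);o=raw.copy()
    cv2.polylines(o,[np.array([(proj(cal,p)-[x-.5,y-.5])*k for p in rim]).astype(int)],True,(0,0,255),1)
    return o
o=[]
for n in('scene','side'):
    u,v=proj(cams.get_calibration(n),C).astype(int);o.append(draw(n,u-66,v-66,133,133,3))
full=[cv2.resize(cv2.imread(f'pics/{n}6.png'),(399,299)) for n in('scene','side')]
i=np.vstack([np.hstack(o)[:299],np.hstack(full)]);cv2.imwrite('pics/m6.png',i)
```

```text
[-0.6672 -0.818  -0.9038] 9.973934213934507
[-0.1572 -0.2911 -1.0679] 9.842973291229034
[-0.0284 -0.5379 -0.4931] 9.94369907489253 21.8667
[0.4999 0.3208 0.192 ] [ 0.6746 -1.0084  0.0249] 9.922441515154496 26.3833
```

View pics/m6.png

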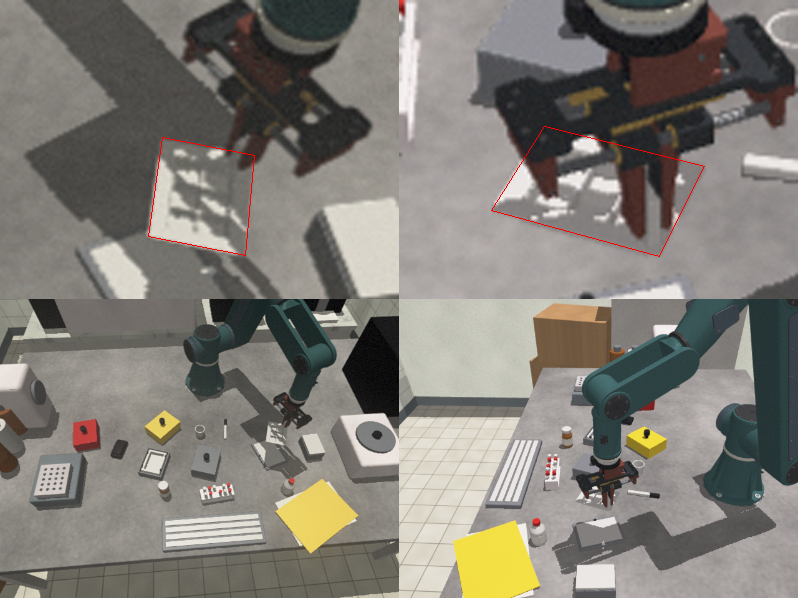

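The tray rim matches the predicted level outline over the panel centre in both views. The cover still stands beside the dish and nothing else has visibly moved. Handing in.

```bash
python3 -c "
from plant import *
print(get_t(),get_width(),get_ft_force());bot.job_done()"
```

```text
26.4833 0.11305918783220462 [ 0.04347286  0.70875998 -0.70172466]
the job is handed in; nothing more can be done
```

The job is handed in at 26.5 s. The cover is off the dish, and the gripper is holding the top tray over the light panel.

- **Cover:** I lifted it by its knob (about 0.275 kg) and set it right way up on free bench beside the dish, at about (0.575, -0.05). Touchdown force was about 9–11 N, and the pictures afterwards show it standing.
- **Peel:** I gripped the lug with 60 N and tilted the tray 12° about its far corner. Pictures with drawn outlines showed the lug corner raised and the far corner still on the stack. Only then did I lift the whole tray, level it and carry it across.
- **Final pose:** The tray is open side up, with its centre about 17 cm above the bench and over the middle of the panel. Both camera views match the outline of a level tray there. The gripper reads 9.9 mm (lug thickness 10 mm), and no bystander has visibly moved.
- **What disagreed:** The wrist force during the peel was lower than the clinging pads should give, with no clear downward pull. I therefore relied on the pictures to confirm the tilt. The first two-view fix of the knob also came out about 5 mm low, so I used the height you gave and refined the position with the wrist camera.

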